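# Load the pay-off rail with wire spools in order of height

### The arm

A 7-joint arm with a two-finger parallel gripper is mounted at the origin on the work surface. World frame = base frame: x ahead of the robot, y to its left, z up, the work surface at z = 0. Lengths are in m, angles in rad, forces in N, time in s.
With the tool pointing down it reaches from about 0.4 to 0.85 m from the base axis. Payload 10.4 kg.
Tool frame: the origin (TCP) lies midway between the tips of the shut fingers; the grasp point (between the pads) lies 19 mm behind it; z points along the fingers, y is the direction in which the jaws open and shut (so a half turn about z gives the same grasp; the last joint's range is limited). The gripper opens to 85 mm and grips with 20 to 120 N. Pads are 22 mm wide; open, the fingers measure 114 mm over their backs; the gripper's body (76 mm by 85 mm) begins 54 mm behind the grasp point. The pads swing forward as they close: fully open they stand 13 mm farther back than shut.
Start: joints at [-1.301, 0.332, -0.065, 1.46, 0.022, 1.35, -0.088], TCP at [0.18, 0.598, 0.231] pointing down, gripper open.
Joint ranges: [-2.6, 2.6], [-0.5, 2.12], [-1.47, 1.34], [0.16, 2.42], [-1.27, 4.41], [0.06, 2.06], [-2.6, 2.6]. Speed limits (rad/s): [2.22, 2.22, 2.79, 2.79, 3.14, 3.14, 3.14].

### API

Orientations are given as a unit quaternion [x, y, z, w].
In Python, from workcell import manip, camera, camera_info, workorder, nets gives the robot as it stands.
- The arm moves only by the tool apply_moves, never from a script. Its argument "commands" is a list of rows, each a list of 5 numbers: the shift along the tool's x, y, z in m, then the turn about the tool's z in degrees, then the gripper command: -1 is fully open, 1 is shut, values between are in proportion. A call has 1 to 5 rows; each row shifts and turns the pose as measured when the row begins, along the tool's axes as they then stand; what a row does not reach is not made up. A row lasts 1/12 s, in which the tool goes at most 41.7 mm and 7.16 degrees, less where a joint would pass 70% of its speed; a pose out of reach is approached as far as the arm can. A call is refused whole if a number of a shift passes 0.0417 or a number of a turn 7.16, either way. A call with a gripper value outside its range is refused whole. The fingers move at their own pace and stop on an object; "squeeze" is the grip in N (left out, the last holds). Time passes only in rows, so rows that do not move let the fingers close. It gives the time, the measured TCP pose, the force and the opening at its end, in the units of the state.
- manip.get_obs(): the state, without advancing time (a new reading comes with each control period).
- camera(name): name is "side" or "top" or "wrist"; returns (picture, depth): 420x560x3 uint8, red, green, blue; 420x560 float32, m along the optical axis (not along the pixel's ray), 0 where there is no reading.
- camera_info(name): a dict with "camera_matrix" (3x3 intrinsics, pixels), "xyz" and "rotation" of the camera in the world; the wrist camera has in their place "T_tool_cam" (4x4, takes a point from camera to tool coordinates, whose origin is the TCP and whose axes are the flange's). Camera axes: x right, y down, z forward; pixel columns grow to the right and rows downward; lengths in m; the calibration is good to about 2 mm. A picture is of the moment at which its call begins: read the wrist's pose just before it. camera_info takes no time and is no camera call.
- workorder.hand_in(): hands the job in, once; it reports no verdict.
Trained networks look in the newest picture that a camera, given by its name, has taken for a name from the list of things; names that differ only in an ending like _2 or _b are one class to them, and where a whole thing is asked for, a point or a joint stands for the part that bears it (a point fixed in the world has none). Each returns a list of dicts, best first, with "conf" (0 to 1); they miss things now and then, are a little off and sometimes report something else, mostly with a low value. They report only what shows in the picture. A call takes as long as a camera call.
- nets.look_for(camera, thing): "rect" ([left, top, width, height] in pixels, round what is visible of it).
- nets.place_of(camera, thing): "xy" ([column, row] in pixels: a listed point, or the origin of a listed thing).
The state is a dict: "clock": time; "joint_pos": joint angles; "joint_velocities": joint speeds; "tau": joint torques, N m; "position": TCP position; "ee_rot": TCP orientation; "ft_force": force on the tool from outside, world axes, zero at the start; "torque": the same for the moment, N m; "grip_width": opening from 0.0 (shut) to 1.0 (fully open).
Only numpy, scipy, OpenCV 4.12 (cv2) and the standard library are available. Lean on these libraries where they do the work, as an engineer would, in place of code of your own. Each camera call takes 0.05 s, during which the arm holds its last target. There are 200 camera calls.

### The job

Get the pay-off rail ready for the winder: stand the four copper wire spools upright over the pins of its four plates, one to a plate and sitting flat, in order of height with the shortest next to the guide post and the tallest farthest from it, so that each wire runs clear over the spool in front. Never let a spool tip over, and leave the varnished coil that is drying among them where it is.

Things in the scene. Friction and masses are not known exactly. Their poses are not given: they have to be found in the camera images.
- spool_a: The shortest wire spool, standing upright: black plastic with bare copper wire between two flanges. 44 mm tall, both flanges 44 mm in diameter and 5 mm thick, the copper well inside them; about 0.15 kg. Open bore in the underside, 24 mm wide and 8 mm deep; the top is closed. Origin: centre of the underside; z up along its axis.
- spool_b: The second shortest wire spool, standing upright: black plastic with bare copper wire between two flanges. 60 mm tall, both flanges 50 mm in diameter and 5 mm thick, the copper well inside them; about 0.30 kg. Open bore in the underside, 24 mm wide and 8 mm deep; the top is closed. Origin: centre of the underside; z up along its axis.
- spool_c: The second tallest wire spool, standing upright: black plastic with bare copper wire between two flanges. 76 mm tall, both flanges 56 mm in diameter and 5 mm thick, the copper well inside them; about 0.45 kg. Open bore in the underside, 24 mm wide and 8 mm deep; the top is closed. Origin: centre of the underside; z up along its axis.
- spool_d: The tallest wire spool, standing upright: black plastic with bare copper wire between two flanges. 92 mm tall, both flanges 62 mm in diameter and 5 mm thick, the copper well inside them; about 0.60 kg. Open bore in the underside, 24 mm wide and 8 mm deep; the top is closed. Origin: centre of the underside; z up along its axis.
- plate_1: One of four identical fixed spool plates in a line on the pay-off rail, about 105 mm apart (95 to 115); their numbers follow no order, only their places count. Steel disc 70 mm wide, 6 mm thick, with a 6 mm thick pin in its middle that rises 6 mm above the disc's top, tip tapered. Origin: centre of the disc's underside, on the rail's top, 15 mm above the bench; z up.
- plate_2: One of four identical fixed spool plates in a line on the pay-off rail, about 105 mm apart (95 to 115); their numbers follow no order, only their places count. Steel disc 70 mm wide, 6 mm thick, with a 6 mm thick pin in its middle that rises 6 mm above the disc's top, tip tapered. Origin: centre of the disc's underside, on the rail's top, 15 mm above the bench; z up.
- plate_3: One of four identical fixed spool plates in a line on the pay-off rail, about 105 mm apart (95 to 115); their numbers follow no order, only their places count. Steel disc 70 mm wide, 6 mm thick, with a 6 mm thick pin in its middle that rises 6 mm above the disc's top, tip tapered. Origin: centre of the disc's underside, on the rail's top, 15 mm above the bench; z up.
- plate_4: One of four identical fixed spool plates in a line on the pay-off rail, about 105 mm apart (95 to 115); their numbers follow no order, only their places count. Steel disc 70 mm wide, 6 mm thick, with a 6 mm thick pin in its middle that rises 6 mm above the disc's top, tip tapered. Origin: centre of the disc's underside, on the rail's top, 15 mm above the bench; z up.
- guide_post: Wire-guide post, fixed at one end of the pay-off rail (either end), in line with the plates, about 137 mm beyond the nearest: square dark foot 50 x 50 x 12 mm, rod 10 mm thick, white grooved pulley 38 mm across on top, 181 mm above the foot's underside. The rail's other end has only a low clamp with a black knob. Origin: centre of the foot's underside, on the rail's top; z up.
- wound_coil: The varnished ring coil, still drying, lying flat among the spools: a ring 46 mm in outer diameter, 20 mm high, wrapped in copper wire. Loose, 0.12 kg. Origin: centre of the underside; z up. Not to be disturbed.

How it is judged:
At the end, for the whole second after the job is handed in: All four spools stand at rest, upright (0.06 rad), flat on a plate over its pin (axis within 12 mm of the plate centre, underside within 2.5 mm of its top), in order of height: shortest on the plate nearest the guide post, tallest on the farthest. The coil lies within 15 mm of its start (((horizontal distance between spool_a and plate_1 below 0.012 m and z of spool_a in the frame of plate_1 between 0.003 and 0.0085 m) or (horizontal distance between spool_a and plate_2 below 0.012 m and z of spool_a in the frame of plate_2 between 0.003 and 0.0085 m) or (horizontal distance between spool_a and plate_3 below 0.012 m and z of spool_a in the frame of plate_3 between 0.003 and 0.0085 m) or (horizontal distance between spool_a and plate_4 below 0.012 m and z of spool_a in the frame of plate_4 between 0.003 and 0.0085 m)) and horizontal distance between spool_a and guide_post below 0.1895 m and angle between each of spool_a, spool_b, spool_c, spool_d's own z axis and vertical below 0.06 rad and linear speed of each of spool_a, spool_b, spool_c, spool_d below 0.01 m/s and angular speed of each of spool_a, spool_b, spool_c, spool_d below 0.1 rad/s and ((horizontal distance between spool_b and plate_1 below 0.012 m and z of spool_b in the frame of plate_1 between 0.003 and 0.0085 m) or (horizontal distance between spool_b and plate_2 below 0.012 m and z of spool_b in the frame of plate_2 between 0.003 and 0.0085 m) or (horizontal distance between spool_b and plate_3 below 0.012 m and z of spool_b in the frame of plate_3 between 0.003 and 0.0085 m) or (horizontal distance between spool_b and plate_4 below 0.012 m and z of spool_b in the frame of plate_4 between 0.003 and 0.0085 m)) and horizontal distance between spool_b and guide_post between 0.1895 and 0.2945 m and ((horizontal distance between spool_c and plate_1 below 0.012 m and z of spool_c in the frame of plate_1 between 0.003 and 0.0085 m) or (horizontal distance between spool_c and plate_2 below 0.012 m and z of spool_c in the frame of plate_2 between 0.003 and 0.0085 m) or (horizontal distance between spool_c and plate_3 below 0.012 m and z of spool_c in the frame of plate_3 between 0.003 and 0.0085 m) or (horizontal distance between spool_c and plate_4 below 0.012 m and z of spool_c in the frame of plate_4 between 0.003 and 0.0085 m)) and horizontal distance between spool_c and guide_post between 0.2945 and 0.3995 m and ((horizontal distance between spool_d and plate_1 below 0.012 m and z of spool_d in the frame of plate_1 between 0.003 and 0.0085 m) or (horizontal distance between spool_d and plate_2 below 0.012 m and z of spool_d in the frame of plate_2 between 0.003 and 0.0085 m) or (horizontal distance between spool_d and plate_3 below 0.012 m and z of spool_d in the frame of plate_3 between 0.003 and 0.0085 m) or (horizontal distance between spool_d and plate_4 below 0.012 m and z of spool_d in the frame of plate_4 between 0.003 and 0.0085 m)) and horizontal distance between spool_d and guide_post above 0.3995 m and distance of wound_coil from where it was at the start of the episode below 0.015 m); the robot touches nothing.
It fails at once if a spool is tipped over (leans more than 0.6 rad) (angle between any of spool_a, spool_b, spool_c, spool_d's own z axis and vertical above 0.6 rad).
It fails at once if the drying coil is pushed more than 15 mm (distance of wound_coil from where it was at the start of the episode above 0.015 m).
It also fails if it takes over 102 s, if anything falls off the work surface, if the arm or the gripper's body presses on something with over 40 N, if the wrist force passes 120 N, or if a joint passes its speed limit or range.

## Working session

There is one attempt and no reset: what is moved stays moved. The work goes in short steps, Python scripts to look and compute and a tool call to move; the robot and the scene stay as the last step left them, time stands still between calls to the robot, and variables do not carry over. Pictures are saved under pics/ and viewed, about 12 in all and at most 16, crops included, and the job is handed in when it is done.

Besides the shell and the picture viewer there is one more tool, called as name([rows], argument=value, ...), one row to a line, values as JSON. apply_moves: Moves the arm, as the interface text tells. Its arguments: {"type":"object","properties":{"commands":{"type":"array","items":{"type":"array","items":{"type":"number"}}},"squeeze":{"type":"number"}},"required":["commands"]}

```bash
mkdir -p pics
cat > h.py <<'E'
import numpy as np,cv2
from workcell import manip,camera,camera_info,workorder,nets
def snap(n,f=None):
    im,d=camera(n)
    if f: cv2.imwrite('pics/'+f,cv2.cvtColor(im,cv2.COLOR_RGB2BGR))
    return im,d
def cloud(n,d):
    i=camera_info(n);K=np.array(i['camera_matrix']);h,w=d.shape
    u,v=np.meshgrid(np.arange(w),np.arange(h))
    P=np.stack([(u-K[0,2])/K[0,0]*d,(v-K[1,2])/K[1,1]*d,d],-1)
    return P@np.array(i['rotation']).T+np.array(i['xyz'])
E
python3 - <<'E'
from h import *
for n in('top','side'):
    im,d=snap(n,n+'0.png');np.save(n+'.npy',d);print(camera_info(n))
o=manip.get_obs();print(o['position'],o['ee_rot'],o['clock'],o['ft_force'])
E
```

```text
{'camera_matrix': array([[480.90782746,   0.        , 279.64713234],
       [  0.        , 480.90782746, 208.40897851],
       [  0.        ,   0.        ,   1.        ]]), 'xyz': array([0.45079478, 0.02505903, 0.99459806]), 'rotation': array([-0.70149461,  0.71127039, -0.03020989,  0.03297133])}
{'camera_matrix': array([[490.9022514 ,   0.        , 282.31235309],
       [  0.        , 490.9022514 , 202.49328084],
       [  0.        ,   0.        ,   1.        ]]), 'xyz': array([ 0.4865168 , -0.92794597,  0.62616702]), 'rotation': array([ 0.87399902, -0.02679892,  0.0053113 , -0.48515907])}
[0.18030827 0.59807891 0.23060614] [ 1.45873695e-01  9.89303015e-01 -6.37322653e-04 -5.49822593e-05] 0.1 [0.67031726 0.08033391 0.52982662]
```

```bash
sed -i "s/P@np.array(i\['rotation'\]).T/R.from_quat(i['rotation']).apply(P.reshape(-1,3)).reshape(h,w,3)/; 1i from scipy.spatial.transform import Rotation as R" h.py
python3 - <<'E'
from h import *
d=np.load('top.npy');P=cloud('top',d)
z=np.where(d>0,P[...,2],0);np.save('Ptop.npy',P)
v=(np.clip(z,0,0.12)/0.12*255).astype(np.uint8)
cv2.imwrite('pics/topz.png',cv2.applyColorMap(v,cv2.COLORMAP_JET))
t=cv2.imread('pics/top0.png')
print(np.median(z[z<.01]))
E
```

```text
0.0003089961080454118
```

View pics/top0.png

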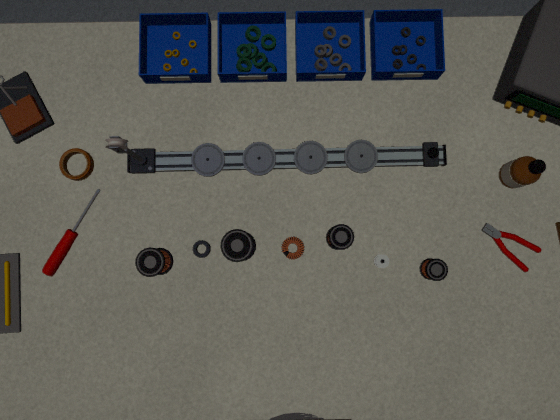

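View pics/topz.png

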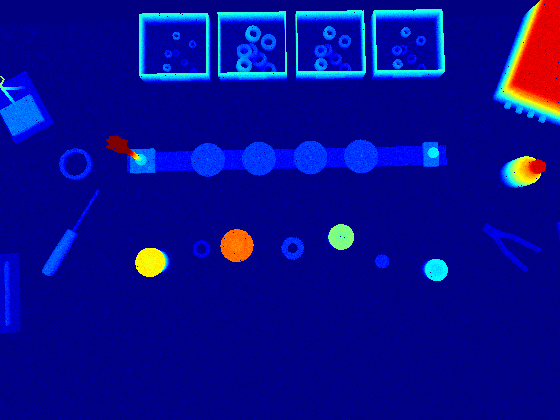

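View pics/side0.png

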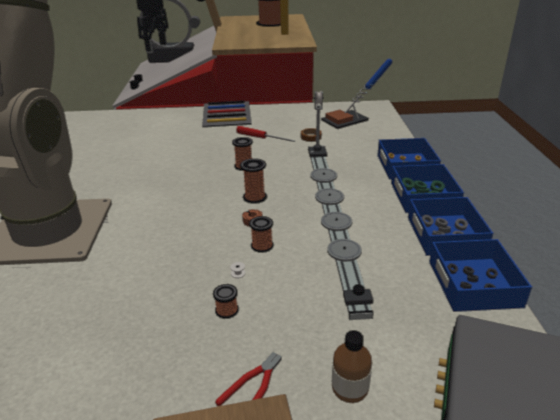

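Top view: guide post on the left (135,155); plates at about (208,159), (259,158), (311,157), (361,156). Spools: c (150,262), d (237,245), b (341,237), a (436,269); coil (292,247). The side view agrees. Next I measure.

Run:
```python
from h import *
P=np.load('Ptop.npy')
def fit(u,v,r,lo,hi):
    s=np.zeros(P.shape[:2],bool);s[v-r:v+r+1,u-r:u+r+1]=1
    m=s&(P[...,2]>lo)&(P[...,2]<hi);q=P[m]
    (c,rad)=cv2.minEnclosingCircle(q[:,:2].astype(np.float32))
    return np.round([*q[:,:2].mean(0),*c,rad*2,np.median(q[:,2]),m.sum()],4)
for n,a in dict(a=(436,269,18,.038,.05),b=(341,237,20,.054,.066),c=(150,262,22,.070,.082),d=(237,245,25,.085,.098),coil=(292,247,16,.012,.028),
 p1=(208,159,21,.0185,.026),p2=(259,158,21,.0185,.026),p3=(311,157,21,.0185,.026),p4=(361,156,21,.0185,.026)).items(): print(n,fit(*a))
o=manip.get_obs();print(R.from_quat(o['ee_rot']).as_matrix().round(3))
print(camera_info('wrist'))
```

```text
a [ 4.117e-01 -2.767e-01  4.115e-01 -2.774e-01  4.540e-02  4.360e-02
  4.040e+02]
b [ 4.782e-01 -8.970e-02  4.783e-01 -8.970e-02  5.000e-02  6.010e-02
  5.180e+02]
c [4.348e-01 2.766e-01 4.353e-01 2.768e-01 5.660e-02 7.610e-02 6.920e+02]
d [4.638e-01 1.098e-01 4.641e-01 1.098e-01 6.190e-02 9.220e-02 8.450e+02]
coil [4.580e-01 3.900e-03 4.584e-01 4.000e-03 4.630e-02 2.020e-02 3.220e+02]
p1 [6.413e-01 1.752e-01 6.483e-01 1.745e-01 8.950e-02 2.160e-02 8.570e+02]
p2 [6.421e-01 7.030e-02 6.455e-01 6.830e-02 8.540e-02 2.170e-02 8.730e+02]
p3 [ 6.431e-01 -3.560e-02  6.447e-01 -3.840e-02  8.830e-02  2.150e-02
  8.400e+02]
p4 [ 6.438e-01 -1.387e-01  6.470e-01 -1.374e-01  7.620e-02  2.130e-02
  8.570e+02]
[[-0.957  0.289 -0.   ]
 [ 0.289  0.957 -0.001]
 [-0.    -0.001 -1.   ]]
{'camera_matrix': array([[334.06437346,   0.        , 282.60469997],
       [  0.        , 334.06437346, 210.83060092],
       [  0.        ,   0.        ,   1.        ]]), 'T_tool_cam': array([[-2.88392672e-04, -9.51372082e-01, -3.08043955e-01,
         7.86892951e-02],
       [ 9.99999691e-01, -4.90867408e-05, -7.84605004e-04,
         6.82355109e-04],
       [ 7.31330423e-04, -3.08044086e-01,  9.51371802e-01,
        -1.42490576e-01],
       [ 0.00000000e+00,  0.00000000e+00,  0.00000000e+00,
         1.00000000e+00]])}
```

apply_moves([
  [0, 0, 0, -5.6, -1],
  [0, 0, 0, -5.6, -1],
  [0, 0, 0, -5.6, -1],
  [0, 0, 0, 0, -1],
], squeeze=50)

```text
clock: 0.43
position: [0.1799, 0.5972, 0.2286]
ee_rot: [-0.006, 1.0, -0.002, -0.001]
ft_force: [0.8, 0.3, 0.3]
grip_width: 0.999
```

apply_moves([
  [-0.025, -0.032, 0, 0, -1],
  [-0.025, -0.032, 0, 0, -1],
  [-0.025, -0.032, 0, 0, -1],
  [-0.025, -0.032, 0, 0, -1],
  [-0.025, -0.032, 0, 0, -1],
])

```text
clock: 0.85
position: [0.301, 0.439, 0.2252]
ee_rot: [-0.006, 1.0, -0.003, -0.004]
ft_force: [2.0, 0.5, 0.2]
grip_width: 1.003
```

apply_moves([
  [-0.025, -0.032, 0, 0, -1],
  [-0.025, -0.032, 0, 0, -1],
  [-0.025, -0.032, 0, 0, -1],
  [-0.025, -0.032, 0, 0, -1],
  [0, 0, 0, 0, -1],
])

```text
clock: 1.27
position: [0.4081, 0.2994, 0.225]
ee_rot: [0.008, 1.0, -0.004, -0.003]
ft_force: [0.8, -0.0, -0.1]
grip_width: 0.992
```

apply_moves([
  [-0.027, -0.0225, 0, 0, -1],
  [0, 0, 0, 0, -1],
  [0, 0, 0.04, 0, -1],
  [0, 0, 0.03, 0, -1],
  [0, 0, 0, 0, -1],
])

```text
clock: 1.68
position: [0.4367, 0.274, 0.1548]
ee_rot: [0.021, 1.0, -0.002, -0.001]
ft_force: [-1.3, -0.4, -0.2]
grip_width: 1.003
```

apply_moves([
  [0.001, 0.003, 0.04, 0, -1],
  [0, 0, 0.04, 0, -1],
  [0, 0, 0.03, 0, -1],
  [0, 0, 0, 0, -1],
])

```text
clock: 2.02
position: [0.4371, 0.2793, 0.0492]
ee_rot: [0.026, 1.0, -0.0, 0.0]
ft_force: [-1.1, -0.6, -0.6]
grip_width: 0.995
```

apply_moves([
  [0.002, -0.0025, 0.005, 0, -1],
  [0, 0, 0, 0, 0.2],
  [0, 0, 0, 0, 0.2],
  [0, 0, 0, 0, 0.3],
  [0, 0, 0, 0, 0.4],
])

```text
clock: 2.43
position: [0.4374, 0.2792, 0.0514]
ee_rot: [0.027, 1.0, 0.002, 0.002]
ft_force: [-0.2, -0.7, -5.2]
grip_width: 0.625
```

apply_moves([
  [0, 0, 0, 0, 1],
  [0, 0, 0, 0, 1],
  [0, 0, 0, 0, 1],
  [0, 0, 0, 0, 1],
])

```text
clock: 2.77
position: [0.4377, 0.2797, 0.053]
ee_rot: [0.028, 1.0, 0.003, 0.003]
ft_force: [-0.4, 0.4, -4.2]
grip_width: 0.629
```

apply_moves([
  [0, 0, -0.015, 0, 1],
  [0, 0, -0.015, 0, 1],
  [0, 0, 0, 0, 1],
])

```text
clock: 3.02
position: [0.4364, 0.2788, 0.0826]
ee_rot: [0.028, 1.0, 0.001, 0.002]
ft_force: [0.7, 0.6, -3.2]
grip_width: 0.624
```

Run:
```python
from h import *
o=manip.get_obs();print(o['position'],o['ft_force'],o['grip_width'])
a,_=snap('side');b,_=snap('wrist')
a=cv2.resize(a[120:330,180:320],(400,600));b=cv2.resize(b,(400,300))
c=np.zeros((600,800,3),np.uint8);c[:,:400]=a;c[:300,400:]=b
cv2.imwrite('pics/g1.png',c[...,::-1])
```

```text
[0.43640802 0.27884271 0.0826237 ] [ 0.74128655  0.64066966 -3.24886209] 0.6243410275459472
```

View pics/g1.png

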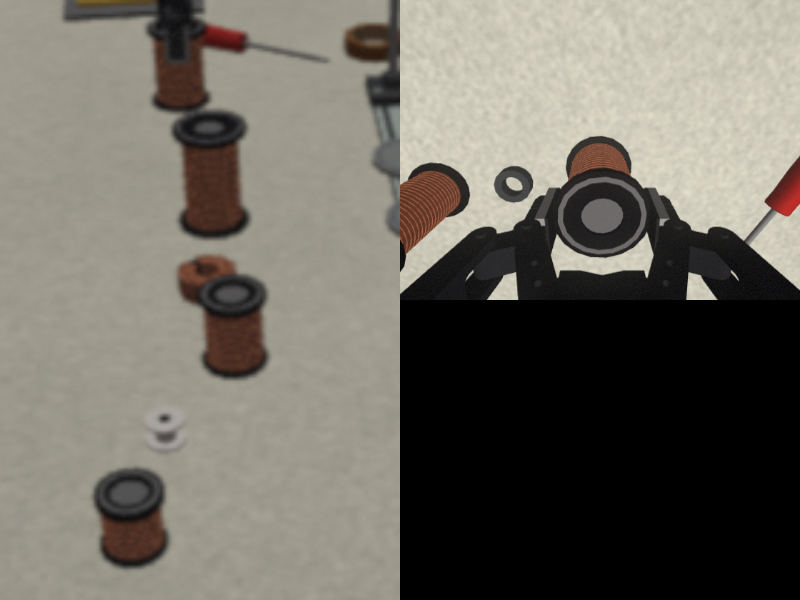

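apply_moves([
  [0, 0, -0.035, -1.6, 1],
  [0, 0, -0.035, -1.6, 1],
  [0, 0, -0.035, 0, 1],
  [0, 0, 0, 0, 1],
])

```text
clock: 3.45
position: [0.4325, 0.2761, 0.1828]
ee_rot: [-0.002, 1.0, -0.003, -0.004]
ft_force: [1.7, 1.5, -4.1]
grip_width: 0.63
```

apply_moves([
  [-0.02, -0.03, 0, 0, 1],
  [-0.02, -0.03, 0, 0, 1],
  [-0.02, -0.03, 0, 0, 1],
  [-0.02, -0.03, 0, 0, 1],
  [-0.02, -0.03, 0, 0, 1],
])

```text
clock: 3.87
position: [0.532, 0.1319, 0.1786]
ee_rot: [-0.011, 1.0, -0.001, -0.005]
ft_force: [0.6, 0.5, -4.7]
grip_width: 0.629
```

apply_moves([
  [-0.02, -0.03, 0, 0, 1],
  [-0.02, -0.03, 0, 0, 1],
  [-0.02, -0.03, 0, 0, 1],
  [-0.02, -0.03, 0, 0, 1],
  [0, 0, 0, 0, 1],
])

```text
clock: 4.28
position: [0.6181, -0.0013, 0.1697]
ee_rot: [-0.008, 1.0, -0.005, -0.007]
ft_force: [-1.2, -1.6, -5.1]
grip_width: 0.629
```

apply_moves([
  [-0.014, -0.017, 0, 0, 1],
  [-0.013, -0.017, 0, 0, 1],
  [0, 0, 0, 0, 1],
  [0, 0, 0.03, 0, 1],
  [0, 0, 0, 0, 1],
])

```text
clock: 4.7
position: [0.6447, -0.0408, 0.1292]
ee_rot: [-0.005, 1.0, -0.006, -0.012]
ft_force: [-2.1, 0.3, -7.7]
grip_width: 0.626
```

```bash
cat >> h.py <<'E'
def fit(u,v,r,lo,hi):
    P=cloud('top',snap('top')[1]);s=np.zeros(P.shape[:2],bool);s[max(v-r,0):v+r+1,u-r:u+r+1]=1
    m=s&(P[...,2]>lo)&(P[...,2]<hi);q=P[m];c,rad=cv2.minEnclosingCircle(q[:,:2].astype(np.float32))
    return np.round([*q[:,:2].mean(0),*c,rad*2,np.median(q[:,2]),m.sum()],4)
E
python3 - <<'E'
from h import *
a,_=snap('side');b,_=snap('top')
a=cv2.resize(a[80:290,260:400],(400,600));b=cv2.resize(b[80:260,220:400],(400,400))
c=np.zeros((600,800,3),np.uint8);c[:,:400]=a;c[:400,400:]=b
cv2.imwrite('pics/g2.png',c[...,::-1])
o=manip.get_obs();print(o['position'],o['ee_rot'])
E
```

```text
[ 0.64753991 -0.04028634  0.1352041 ] [-0.00521047  0.99993512 -0.00597326 -0.00818094]
```

View pics/g2.png

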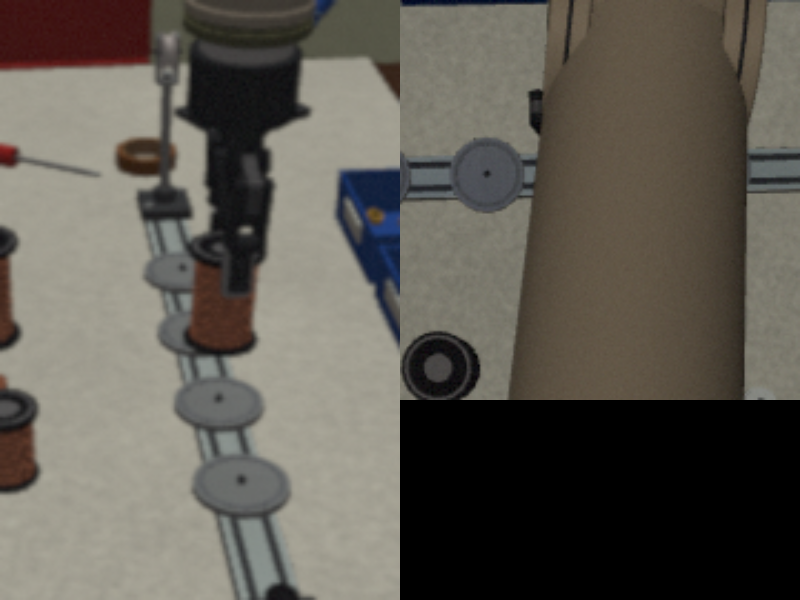

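```bash
cat >> h.py <<'E'
from scipy.optimize import least_squares
def sidespool(x,y,rad):
    "held spool from side depth: copper slices -> axis; bottom flange"
    im,d=snap('side');P=cloud('side',d)
    m=(d>0)&(np.hypot(P[...,0]-x,P[...,1]-y)<rad+.012)&(P[...,2]>.035)
    q=P[m];rgb=im[m].astype(int);cop=(rgb[:,0]-rgb[:,2])>25
    q=q[cop];zs=np.linspace(*np.percentile(q[:,2],[3,97]),6)
    out=[]
    for a,b in zip(zs[:-1],zs[1:]):
        s=q[(q[:,2]>=a)&(q[:,2]<b)]
        f=least_squares(lambda p:np.hypot(s[:,0]-p[0],s[:,1]-p[1])-p[2],[x,y,rad*.75],loss='soft_l1',f_scale=.001).x
        out.append([*f,(a+b)/2,len(s)])
    return np.round(out,4)
E
python3 - <<'E'
from h import *
print(sidespool(.645,-.04,.028))
o=manip.get_obs();print(o['position'],o['ee_rot'])
E
```

```text
[[ 6.434e-01 -4.470e-02  2.250e-02  9.930e-02  1.020e+02]
 [ 6.438e-01 -4.410e-02  2.220e-02  1.105e-01  1.030e+02]
 [ 6.442e-01 -4.310e-02  2.260e-02  1.218e-01  1.110e+02]
 [ 6.443e-01 -4.310e-02  2.250e-02  1.331e-01  7.500e+01]
 [ 6.445e-01 -4.250e-02  2.240e-02  1.444e-01  5.000e+01]]
[ 0.64833616 -0.03999528  0.13666734] [-0.00545447  0.99994387 -0.00579728 -0.00699245]
```

apply_moves([
  [0, 0.009, 0.02, 0, 1],
  [0, 0, 0.018, 0, 1],
  [0, 0, 0, 0, 1],
])

```text
clock: 5.1
position: [0.6506, -0.0298, 0.1031]
ee_rot: [-0.006, 1.0, -0.005, -0.003]
ft_force: [-1.1, -0.3, -5.8]
grip_width: 0.627
```

Run:
```python
from h import *
print(sidespool(.645,-.037,.028))
o=manip.get_obs();print(o['position'],o['ee_rot'],o['ft_force'])
```

```text
[[ 6.465e-01 -3.430e-02  2.230e-02  6.750e-02  9.400e+01]
 [ 6.466e-01 -3.380e-02  2.240e-02  7.890e-02  1.040e+02]
 [ 6.469e-01 -3.320e-02  2.230e-02  9.020e-02  9.900e+01]
 [ 6.474e-01 -3.240e-02  2.270e-02  1.015e-01  6.600e+01]
 [ 6.473e-01 -3.300e-02  2.190e-02  1.128e-01  4.500e+01]]
[ 0.65138654 -0.02917061  0.10489838] [-0.00646234  0.99996484 -0.00491406 -0.0020984 ] [ 0.42018381  0.57865029 -3.7966755 ]
```

apply_moves([
  [0.005, -0.002, 0.015, 0, 1],
  [0, 0, 0.008, 0, 1],
  [0, 0, 0, 0, 1],
  [0, 0, 0.006, 0, 1],
  [0, 0, 0, 0, 1],
])

```text
clock: 5.57
position: [0.6506, -0.0301, 0.0834]
ee_rot: [-0.007, 1.0, -0.004, 0.003]
ft_force: [-0.7, 0.9, -5.3]
grip_width: 0.622
```

apply_moves([
  [0.003, -0.003, 0.006, 0, 1],
  [0, 0, 0.003, 0, 1],
  [0, 0, 0.003, 0, 1],
  [0, 0, 0, 0, 1],
])

```text
clock: 5.9
position: [0.6488, -0.0337, 0.0723]
ee_rot: [-0.007, 1.0, -0.004, 0.004]
ft_force: [-0.1, 0.5, -6.3]
grip_width: 0.626
```

Run:
```python
from h import *
print(sidespool(.645,-.037,.028))
o=manip.get_obs();print(o['position'],o['ee_rot'],o['ft_force'])
```

```text
[[ 6.452e-01 -3.800e-02  2.250e-02  4.140e-02  8.000e+01]
 [ 6.454e-01 -3.630e-02  2.310e-02  5.140e-02  9.100e+01]
 [ 6.450e-01 -3.700e-02  2.230e-02  6.140e-02  8.600e+01]
 [ 6.460e-01 -3.650e-02  2.280e-02  7.150e-02  4.500e+01]
 [ 6.457e-01 -3.620e-02  2.230e-02  8.150e-02  3.900e+01]]
[ 0.64901835 -0.0336773   0.07267675] [-0.0073433   0.99995392 -0.00417193  0.00456484] [-0.18146664 -0.18397425 -5.33837845]
```

apply_moves([
  [0, 0, 0.002, 0, 1],
  [0, 0, 0.002, 0, 1],
  [0, 0, 0, 0, 1],
])

```text
clock: 6.2
position: [0.6516, -0.034, 0.0717]
ee_rot: [-0.007, 1.0, -0.004, 0.007]
ft_force: [0.6, -0.9, -4.4]
grip_width: 0.624
```

Run:
```python
from h import *
_,d=snap('side');P=cloud('side',d)
m=(d>0)&(np.hypot(P[...,0]-.645,P[...,1]+.037)<.032)&(P[...,2]>.018)
q=P[m]; a=np.round(q[:,2],3);print(np.c_[np.unique(a,return_counts=True)][:60:2].tolist())
for z in np.arange(.02,.04,.002):
  s=q[(q[:,2]>=z)&(q[:,2]<z+.002)];print(round(z,3),len(s),s[:,1].min().round(4),np.ptp(s[:,0]).round(4))
print(manip.get_obs()['ft_force'],manip.get_obs()['position'])
```

```text
[[0.018, 8.0], [0.02, 25.0], [0.022, 9.0], [0.024, 6.0], [0.026, 26.0], [0.028, 25.0], [0.03, 10.0], [0.032, 7.0], [0.034, 11.0], [0.036, 5.0], [0.038, 10.0], [0.04, 4.0], [0.042, 4.0], [0.044, 5.0], [0.046, 7.0], [0.048, 11.0], [0.05, 10.0], [0.052, 7.0], [0.054, 5.0], [0.056, 10.0], [0.058, 7.0], [0.06, 15.0], [0.062, 8.0], [0.064, 8.0], [0.066, 7.0], [0.068, 8.0], [0.07, 6.0], [0.072, 4.0], [0.074, 5.0], [0.076, 7.0]]
0.02 53 -0.0677 0.0584
0.022 7 -0.0639 0.0523
0.024 29 -0.0674 0.0551
0.026 43 -0.0677 0.0508
0.028 31 -0.0672 0.0481
0.03 18 -0.0643 0.0417
0.032 17 -0.0598 0.0436
0.034 17 -0.0621 0.0363
0.036 12 -0.0624 0.0296
0.038 19 -0.0605 0.0408
[-0.18301268  0.2263733  -5.31394303] [ 0.65161757 -0.03402585  0.07168311]
```

apply_moves([
  [0.002, 0, 0.003, 0, 1],
  [0, 0, 0.003, 0, 1],
  [0, 0, 0, 0, 1],
])

```text
clock: 6.5
position: [0.6547, -0.0343, 0.0719]
ee_rot: [-0.007, 1.0, -0.004, 0.014]
ft_force: [-2.0, -0.1, -6.1]
grip_width: 0.625
```

Run:
```python
from h import *
o=manip.get_obs()
for k in('joint_pos','tau','position','ee_rot','ft_force','torque'): print(k,np.round(o[k],3))
print(sidespool(.648,-.037,.028))
```

```text
joint_pos [-0.304  0.523  0.375  1.591 -0.206  1.04   1.71 ]
tau [ 2.6100e-01 -7.0773e+01  9.6010e+00 -3.7925e+01  3.3000e-02 -5.4800e-01
  2.7000e-02]
position [ 0.655 -0.034  0.072]
ee_rot [-0.007  1.    -0.004  0.014]
ft_force [-1.955 -0.107 -6.078]
torque [0.044 0.314 0.023]
[[ 6.508e-01 -3.780e-02  2.270e-02  4.140e-02  7.900e+01]
 [ 6.507e-01 -3.670e-02  2.300e-02  5.160e-02  8.900e+01]
 [ 6.504e-01 -3.690e-02  2.270e-02  6.170e-02  8.500e+01]
 [ 6.507e-01 -3.650e-02  2.240e-02  7.180e-02  5.000e+01]
 [ 6.508e-01 -3.640e-02  2.280e-02  8.200e-02  4.100e+01]]
```

apply_moves([
  [0.01, 0, 0.0, 0, 1],
  [0, 0, 0, 0, 1],
])

```text
clock: 6.72
position: [0.6462, -0.0346, 0.0726]
ee_rot: [-0.007, 1.0, -0.004, 0.016]
ft_force: [-0.6, -0.1, -5.5]
grip_width: 0.629
```

```bash
cat >> h.py <<'E'
def st(*a):
    o=manip.get_obs();print('pos',np.round(o['position'],4),'rot',np.round(o['ee_rot'],3),'f',np.round(o['ft_force'],1),'t',o['clock'],'w',round(o['grip_width'],3),'j',np.round(o['joint_pos'],3))
    if a: s=sidespool(*a);print('spool low',s[0],'high',s[-2])
E
python3 -c "
from h import *
st(.647,-.037,.028)"
```

```text
pos [ 0.6462 -0.0346  0.0726] rot [-0.007  1.    -0.004  0.016] f [-0.6 -0.1 -5.5] t 6.7167 w 0.629 j [-0.31   0.502  0.377  1.62  -0.201  1.027  1.708]
spool low [ 6.431e-01 -3.820e-02  2.270e-02  4.130e-02  8.200e+01] high [ 6.426e-01 -3.750e-02  2.260e-02  7.140e-02  6.300e+01]
```

apply_moves([
  [0.001, 0.001, 0.006, 0, 1],
  [0, 0, 0, 0, 1],
])

```text
clock: 6.93
position: [0.6504, -0.0358, 0.0711]
ee_rot: [-0.006, 1.0, -0.005, 0.021]
ft_force: [0.1, 0.3, -4.8]
grip_width: 0.628
```

apply_moves([
  [0.006, 0, 0.0, 0, 1],
  [0, 0, 0, 0, 1],
])

```text
clock: 7.1
position: [0.644, -0.0362, 0.0702]
ee_rot: [-0.006, 1.0, -0.005, 0.02]
ft_force: [-1.2, -0.9, -1.5]
grip_width: 0.63
```

```bash
python3 -c "
from h import *
st(.645,-.037,.028)
_,d=snap('side');P=cloud('side',d)
m=(d>0)&(np.hypot(P[...,0]-.645,P[...,1]+.037)<.031)&(P[...,2]>.018)&(P[...,1]<-.055)
print(np.histogram(P[m][:,2],np.arange(.018,.04,.001)))"
```

```text
pos [ 0.644  -0.0362  0.0702] rot [-0.006  1.    -0.005  0.02 ] f [-1.2 -0.9 -1.5] t 7.1 w 0.63 j [-0.312  0.495  0.378  1.637 -0.198  1.008  1.708]
spool low [ 6.394e-01 -3.900e-02  2.230e-02  4.170e-02  8.000e+01] high [ 6.399e-01 -3.810e-02  2.270e-02  7.070e-02  4.200e+01]
(array([ 5,  8,  9,  6,  1,  6,  7,  8, 18,  5,  8, 10,  2,  5,  6,  5,  7,
        5,  4,  5,  8]), array([0.018, 0.019, 0.02 , 0.021, 0.022, 0.023, 0.024, 0.025, 0.026,
       0.027, 0.028, 0.029, 0.03 , 0.031, 0.032, 0.033, 0.034, 0.035,
       0.036, 0.037, 0.038, 0.039]))
```

apply_moves([
  [0, 0, 0, 0, -0.3],
  [0, 0, 0, 0, -0.4],
  [0, 0, 0, 0, -0.7],
  [0, 0, 0, 0, -1],
  [0, 0, 0, 0, -1],
])

```text
clock: 7.62
position: [0.6448, -0.0349, 0.0698]
ee_rot: [-0.007, 1.0, -0.005, 0.02]
ft_force: [0.5, 0.6, 0.3]
grip_width: 1.0
```

```bash
python3 -c "
from h import *
st(.642,-.037,.028)
_,d=snap('side');P=cloud('side',d)
m=(d>0)&(np.hypot(P[...,0]-.642,P[...,1]+.037)<.031)&(P[...,2]>.018)&(P[...,1]<-.055)
print(np.histogram(P[m][:,2],np.arange(.018,.04,.001))[0])"
```

```text
pos [ 0.6448 -0.0349  0.0698] rot [-0.007  1.    -0.005  0.02 ] f [0.5 0.6 0.3] t 7.6167 w 1.0 j [-0.312  0.496  0.377  1.635 -0.199  1.008  1.708]
spool low [ 6.416e-01 -3.880e-02  2.240e-02  4.140e-02  7.800e+01] high [ 6.426e-01 -3.760e-02  2.360e-02  7.060e-02  4.300e+01]
[ 3 11  9  9  6 10 15  9 14  8  8  2  5  6  3  4  8  4  5  9  6]
```

apply_moves([
  [0, 0, -0.03, 0, -1],
  [0, 0, -0.04, 0, -1],
  [0, 0, -0.04, 0, -1],
  [0, 0, 0, 0, -1],
])

```text
clock: 8.05
position: [0.6384, -0.0337, 0.1812]
ee_rot: [-0.007, 1.0, -0.005, 0.017]
ft_force: [1.3, -0.0, 1.5]
grip_width: 1.002
```

apply_moves([
  [0.03, 0.024, 0, 0, -1],
  [0.03, 0.024, 0, 0, -1],
  [0.03, 0.024, 0, 0, -1],
  [0.03, 0.024, 0, 0, -1],
  [0.03, 0.024, 0, 0, -1],
])

```text
clock: 8.47
position: [0.488, 0.0814, 0.1752]
ee_rot: [-0.002, 1.0, -0.007, 0.022]
ft_force: [0.2, 0.6, 0.4]
grip_width: 0.995
```

apply_moves([
  [0, 0, 0, 0, -1],
])

```text
clock: 8.55
position: [0.4833, 0.0862, 0.1746]
ee_rot: [-0.005, 1.0, -0.006, 0.02]
ft_force: [1.1, 0.2, -0.2]
grip_width: 1.002
```

apply_moves([
  [0.019, 0.024, 0, 0, -1],
  [0, 0, 0, 0, -1],
  [0, 0, 0.03, 0, -1],
  [0, 0, 0.02, 0, -1],
  [0, 0, 0, 0, -1],
])

```text
clock: 8.97
position: [0.465, 0.1146, 0.1247]
ee_rot: [-0.008, 1.0, -0.003, 0.024]
ft_force: [0.4, -0.3, -1.1]
grip_width: 1.0
```

```bash
python3 -c "
from h import *
st()
print(fit(311,157,24,.085,.108))
im,_=snap('wrist','w2.png')"
```

```text
pos [0.465  0.1146 0.1247] rot [-0.008  1.    -0.003  0.024] f [ 0.4 -0.3 -1.1] t 8.9667 w 1.0 j [-0.627  0.065  0.285  2.018  0.004  1.018  1.242]
[ 6.430e-01 -3.630e-02  6.436e-01 -3.590e-02  5.650e-02  9.720e-02
  6.750e+02]
```

View pics/w2.png

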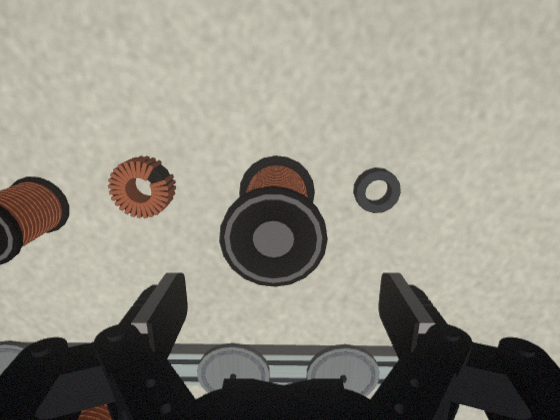

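apply_moves([
  [0.002, -0.004, 0.025, 0, -1],
  [0.002, 0, 0.02, 0, -1],
  [0, 0, 0, 0, -1],
])

```text
clock: 9.32
position: [0.4681, 0.1112, 0.0859]
ee_rot: [-0.008, 1.0, -0.001, 0.028]
ft_force: [-1.0, -0.2, -0.4]
grip_width: 1.0
```

apply_moves([
  [0.006, -0.001, 0.02, 0, -1],
  [0, 0, 0, 0, 0],
  [0, 0, 0, 0, 0.2],
  [0, 0, 0, 0, 0.4],
  [0, 0, 0, 0, 1],
])

```text
clock: 9.73
position: [0.4672, 0.1104, 0.0725]
ee_rot: [-0.007, 0.999, -0.0, 0.031]
ft_force: [0.1, 0.2, -8.1]
grip_width: 0.696
```

apply_moves([
  [0, 0, 0, 0, 1],
  [0, 0, 0, 0, 1],
  [0, 0, 0, 0, 1],
], squeeze=60)

```text
clock: 9.98
position: [0.4671, 0.1106, 0.0736]
ee_rot: [-0.007, 0.999, -0.0, 0.031]
ft_force: [-0.1, 0.7, -7.2]
grip_width: 0.689
```

apply_moves([
  [0, 0, 0, 0, -0.5],
  [0, 0, 0, 0, -0.7],
  [0.002, 0, 0.012, 0, -0.7],
  [0, 0, 0, 0, -0.7],
])

```text
clock: 10.32
position: [0.4683, 0.1114, 0.0638]
ee_rot: [-0.007, 0.999, 0.001, 0.034]
ft_force: [-0.0, 0.5, 0.4]
grip_width: 0.848
```

apply_moves([
  [0, 0, 0, 0, 0],
  [0, 0, 0, 0, 0.3],
  [0, 0, 0, 0, 1],
  [0, 0, 0, 0, 1],
  [0, 0, 0, 0, 1],
])

```text
clock: 10.73
position: [0.469, 0.1115, 0.0653]
ee_rot: [-0.007, 0.999, 0.001, 0.034]
ft_force: [-0.4, 0.8, -5.0]
grip_width: 0.696
```

apply_moves([
  [0, 0, -0.02, 0, 1],
  [0, 0, -0.02, 0, 1],
  [0, 0, -0.03, 0, 1],
  [0, 0, -0.03, 0, 1],
  [0, 0, 0, 0, 1],
])

```text
clock: 11.15
position: [0.458, 0.1097, 0.165]
ee_rot: [-0.007, 1.0, -0.002, 0.029]
ft_force: [1.8, 1.3, -5.9]
grip_width: 0.691
```

```bash
python3 -c "
from h import *
st(.467,.11,.031)
a,_=snap('side');b,_=snap('wrist')
a=cv2.resize(a[80:290,180:320],(400,600));b=cv2.resize(b,(400,300))
c=np.zeros((600,800,3),np.uint8);c[:,:400]=a;c[:300,400:]=b
cv2.imwrite('pics/g3.png',c[...,::-1])"
```

```text
pos [0.458  0.1097 0.165 ] rot [-0.007  1.    -0.002  0.029] f [ 1.8  1.3 -5.9] t 11.15 w 0.691 j [-0.632 -0.01   0.284  1.999  0.028  1.099  1.224]
spool low [4.520e-01 1.060e-01 2.350e-02 1.353e-01 4.410e+02] high [0.4642 0.1059 0.0214 0.2989 2.    ]
```

View pics/g3.png

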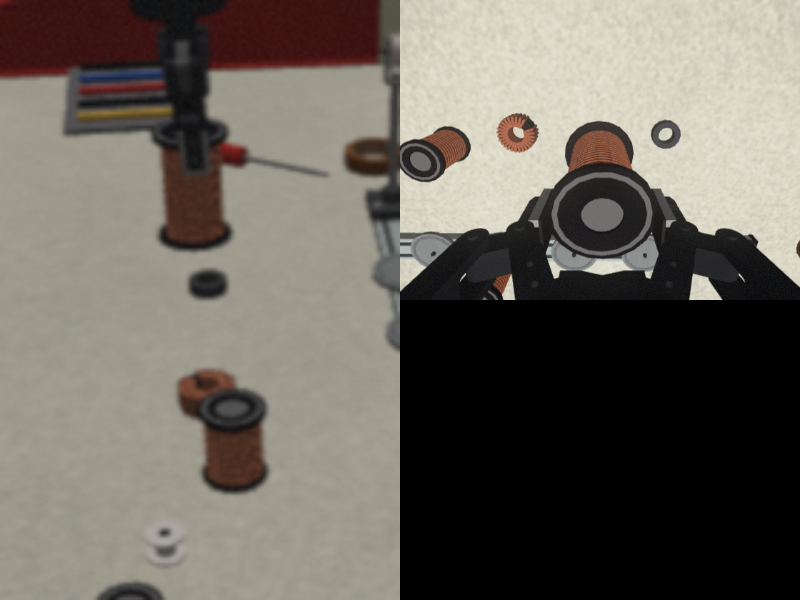

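apply_moves([
  [0, -0.036, -0.002, 0, 1],
  [0, -0.036, -0.002, 0, 1],
  [0, -0.036, -0.002, 0, 1],
  [0, -0.036, -0.002, 0, 1],
  [0, -0.036, -0.002, 0, 1],
])

```text
clock: 11.72
position: [0.4527, -0.0692, 0.1605]
ee_rot: [-0.015, 1.0, -0.004, 0.018]
ft_force: [1.7, 0.0, -7.5]
grip_width: 0.689
```

apply_moves([
  [0, -0.036, -0.002, 0, 1],
  [-0.025, -0.025, -0.002, 0, 1],
  [-0.036, 0, -0.002, 0, 1],
  [-0.036, 0, -0.002, 0, 1],
  [-0.036, 0, -0.002, 0, 1],
])

```text
clock: 12.13
position: [0.5778, -0.143, 0.1647]
ee_rot: [-0.007, 1.0, -0.005, 0.009]
ft_force: [1.1, -0.3, -6.4]
grip_width: 0.691
```

apply_moves([
  [0, 0, 0, 0, 1],
])

```text
clock: 12.22
position: [0.5826, -0.1415, 0.1612]
ee_rot: [-0.008, 1.0, -0.006, 0.009]
ft_force: [-0.3, 2.2, -6.5]
grip_width: 0.694
```

Remaining to p4 (0.644, -0.139).

apply_moves([
  [-0.03, 0.001, 0, 0, 1],
  [-0.03, 0, 0, 0, 1],
  [0, 0, 0, 0, 1],
  [0, 0, 0.02, 0, 1],
  [0, 0, 0, 0, 1],
])

```text
clock: 12.63
position: [0.6393, -0.1391, 0.1225]
ee_rot: [-0.008, 1.0, -0.007, -0.004]
ft_force: [-1.7, 0.9, -8.4]
grip_width: 0.693
```

```bash
sed -i "s/&(P\[...,2\]>.035)/\&(P[...,2]>.035)\&(P[...,2]<manip.get_obs()['position'][2]-.005)/" h.py; python3 -c "
from h import *
st(.642,-.142,.031)"
```

```text
pos [ 0.6393 -0.1391  0.1225] rot [-0.008  1.    -0.007 -0.004] f [-1.7  0.9 -8.4] t 12.6333 w 0.693 j [-0.267  0.519  0.553  1.527 -0.269  1.18   1.917]
spool low [ 6.297e-01 -1.440e-01  2.400e-02  7.070e-02  1.100e+02] high [ 6.320e-01 -1.428e-01  2.350e-02  1.018e-01  1.270e+02]
```

apply_moves([
  [-0.013, 0.006, 0.01, 0, 1],
  [0, 0, 0.012, 0, 1],
  [0, 0, 0, 0, 1],
])

```text
clock: 12.93
position: [0.6513, -0.1344, 0.101]
ee_rot: [-0.007, 1.0, -0.008, -0.005]
ft_force: [-1.1, -0.7, -8.4]
grip_width: 0.692
```

```bash
python3 -c "
from h import *
st(.645,-.138,.031)"
```

```text
pos [ 0.6513 -0.1344  0.101 ] rot [-0.007  1.    -0.008 -0.005] f [-1.1 -0.7 -8.4] t 12.9333 w 0.692 j [-0.262  0.564  0.541  1.512 -0.287  1.155  1.914]
spool low [ 6.414e-01 -1.394e-01  2.370e-02  4.960e-02  1.040e+02] high [ 6.438e-01 -1.377e-01  2.370e-02  8.010e-02  1.120e+02]
```

apply_moves([
  [-0.002, 0.001, 0.01, 0, 1],
  [0, 0, 0, 0, 1],
])

```text
clock: 13.15
position: [0.6541, -0.1328, 0.0928]
ee_rot: [-0.008, 1.0, -0.007, -0.004]
ft_force: [-0.8, 0.5, -8.3]
grip_width: 0.693
```

apply_moves([
  [0.003, 0.001, 0.01, 0, 1],
  [0, 0, 0, 0, 1],
])

```text
clock: 13.32
position: [0.6531, -0.1338, 0.0864]
ee_rot: [-0.007, 1.0, -0.008, -0.0]
ft_force: [-1.1, 0.1, -8.0]
grip_width: 0.696
```

```bash
python3 -c "
from h import *
st(.645,-.138,.031)"
```

```text
pos [ 0.6531 -0.1338  0.0864] rot [-0.007  1.    -0.008 -0.   ] f [-1.1  0.1 -8. ] t 13.3167 w 0.696 j [-0.26   0.575  0.535  1.529 -0.296  1.119  1.918]
spool low [ 6.432e-01 -1.384e-01  2.410e-02  4.120e-02  9.200e+01] high [ 6.444e-01 -1.373e-01  2.390e-02  6.730e-02  9.200e+01]
```

apply_moves([
  [0.003, 0, 0.006, 0, 1],
  [0, 0, 0, 0, 1],
])

```text
clock: 13.53
position: [0.653, -0.1347, 0.0858]
ee_rot: [-0.007, 1.0, -0.008, 0.004]
ft_force: [-0.0, 0.4, -7.4]
grip_width: 0.696
```

apply_moves([
  [0.004, 0, 0.004, 0, 1],
  [0, 0, 0, 0, 1],
])

```text
clock: 13.7
position: [0.6513, -0.1351, 0.0854]
ee_rot: [-0.007, 1.0, -0.008, 0.008]
ft_force: [0.5, 1.2, -7.5]
grip_width: 0.689
```

```bash
cat >> h.py <<'E'
def rim(x,y,r):
    _,d=snap('side');P=cloud('side',d)
    m=(d>0)&(np.hypot(P[...,0]-x,P[...,1]-y)<r+.004)&(P[...,1]<y-r*.5)&(P[...,2]>.018)
    print(np.histogram(P[m][:,2],np.arange(.018,.036,.001))[0])
E
python3 -c "
from h import *
st(.645,-.138,.031);rim(.643,-.139,.031)"
```

```text
pos [ 0.6513 -0.1351  0.0854] rot [-0.007  1.    -0.008  0.008] f [ 0.5  1.2 -7.5] t 13.7 w 0.689 j [-0.262  0.561  0.536  1.551 -0.297  1.094  1.923]
spool low [ 6.428e-01 -1.407e-01  2.350e-02  4.010e-02  8.300e+01] high [ 6.438e-01 -1.390e-01  2.350e-02  6.570e-02  8.900e+01]
[ 3 17 27 20  7  1  3  6 12 22 32 27 13 14  6  8  7]
```

apply_moves([
  [0.004, -0.0, 0.012, 0, 1],
  [0, 0, 0, 0, 1],
])

```text
clock: 13.97
position: [0.6521, -0.142, 0.0825]
ee_rot: [-0.005, 1.0, -0.012, 0.015]
ft_force: [-0.8, 0.6, -7.8]
grip_width: 0.69
```

```bash
python3 -c "
from h import *
st(.645,-.138,.031);rim(.643,-.139,.031)"
```

```text
pos [ 0.6521 -0.142   0.0825] rot [-0.005  1.    -0.012  0.015] f [-0.8  0.6 -7.8] t 13.9667 w 0.69 j [-0.259  0.56   0.539  1.562 -0.296  1.071  1.927]
spool low [ 6.391e-01 -1.432e-01  2.380e-02  4.010e-02  7.400e+01] high [ 6.409e-01 -1.432e-01  2.360e-02  6.430e-02  8.600e+01]
[ 5 25 21 14  8  1  1  3  9  8 20 18 16 13 12 10 10]
```

```bash
python3 -c "
from h import *
a,_=snap('side');b,_=snap('wrist')
c=np.zeros((600,800,3),np.uint8);c[:,:400]=cv2.resize(a[170:290,300:380],(400,600),interpolation=2);c[:300,400:]=cv2.resize(b,(400,300))
cv2.imwrite('pics/g4.png',c[...,::-1])
# pin positions from initial top image
t=cv2.imread('pics/top0.png',0);i=camera_info('top');K=i['camera_matrix'];Rm=R.from_quat(i['rotation'])
for u,v in((208,159),(259,158),(311,157),(361,156)):
    w=t[v-6:v+7,u-6:u+7].astype(float);w=np.clip(np.median(w)-15-w,0,None);yy,xx=np.mgrid[-6:7,-6:7]
    p=np.array([u+(w*xx).sum()/w.sum(),v+(w*yy).sum()/w.sum()])
    r=Rm.apply([(p[0]-K[0,2])/K[0,0],(p[1]-K[1,2])/K[1,1],1]);s=(.027-i['xyz'][2])/r[2];print(p.round(1),(i['xyz']+s*r).round(4))
"
```

```text
[207.2 159. ] [0.6409 0.1747 0.027 ]
[258.6 157.8] [0.6419 0.0697 0.027 ]
[310.3 156.7] [ 0.6426 -0.0357  0.027 ]
[361.1 155.4] [ 0.6436 -0.1392  0.027 ]
```

View pics/g4.png

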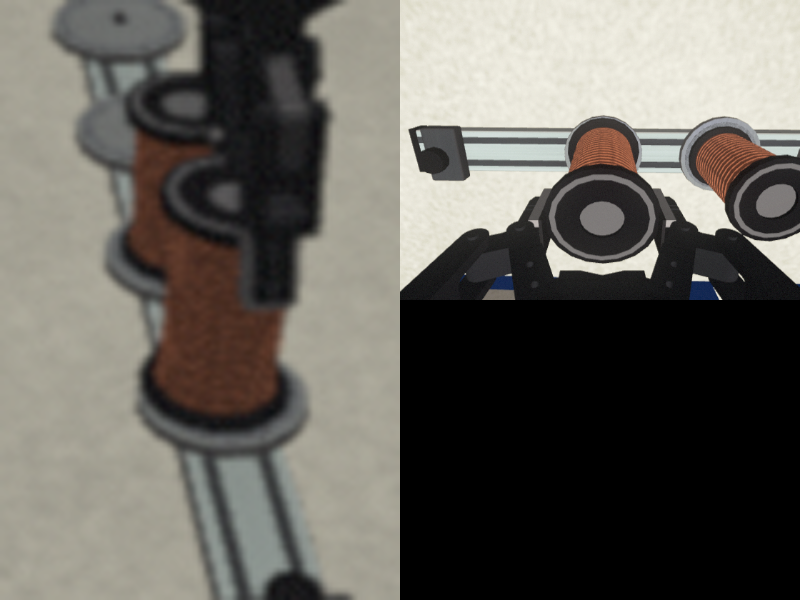

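apply_moves([
  [-0.003, 0.004, 0.006, 0, 1],
  [0, 0, 0, 0, 1],
])

```text
clock: 14.33
position: [0.6582, -0.1398, 0.0822]
ee_rot: [-0.005, 1.0, -0.013, 0.017]
ft_force: [-0.2, 0.6, -8.3]
grip_width: 0.69
```

```bash
python3 -c "
from h import *
st(.645,-.138,.031);rim(.643,-.139,.031)"
```

```text
pos [ 0.6582 -0.1398  0.0822] rot [-0.005  1.    -0.013  0.017] f [-0.2  0.6 -8.3] t 14.3333 w 0.69 j [-0.261  0.567  0.537  1.552 -0.297  1.068  1.922]
spool low [ 6.463e-01 -1.414e-01  2.370e-02  4.000e-02  8.000e+01] high [ 6.477e-01 -1.411e-01  2.360e-02  6.350e-02  7.400e+01]
[ 4 22 17 20  4  2  4  9 12 32 21 22 19  7 15  2  7]
```

apply_moves([
  [0.004, 0, 0.008, 0, 1],
  [0, 0, 0, 0, 1],
])

```text
clock: 14.6
position: [0.6568, -0.1425, 0.0797]
ee_rot: [-0.005, 1.0, -0.014, 0.021]
ft_force: [0.1, -0.7, -8.3]
grip_width: 0.689
```

apply_moves([
  [0.003, 0, 0.006, 0, 1],
  [0, 0, 0, 0, 1],
])

```text
clock: 14.77
position: [0.6576, -0.1425, 0.0797]
ee_rot: [-0.005, 1.0, -0.014, 0.025]
ft_force: [-0.6, -1.0, -7.8]
grip_width: 0.691
```

```bash
python3 -c "
from h import *
st(.645,-.138,.031);rim(.643,-.139,.031)"
```

```text
pos [ 0.6576 -0.1425  0.0797] rot [-0.005  1.    -0.014  0.025] f [-0.6 -1.  -7.8] t 14.7667 w 0.691 j [-0.259  0.558  0.537  1.57  -0.3    1.042  1.929]
spool low [ 6.445e-01 -1.420e-01  2.320e-02  3.990e-02  7.800e+01] high [ 6.459e-01 -1.420e-01  2.350e-02  6.170e-02  8.000e+01]
[ 8 13 17 13  9 14 17 31 16 25  6 15  7  5 10 10  7]
```

apply_moves([
  [0.003, 0.001, 0.006, 0, 1],
  [0, 0, 0, 0, 1],
])

```text
clock: 15.03
position: [0.6584, -0.1421, 0.0797]
ee_rot: [-0.006, 0.999, -0.014, 0.029]
ft_force: [-0.8, -0.5, -7.9]
grip_width: 0.692
```

apply_moves([
  [0, 0, 0, 0, -0.4],
  [0, 0, 0, 0, -0.5],
  [0, 0, 0, 0, -0.7],
  [0, 0, 0, 0, -1],
  [0, 0, 0, 0, -1],
])

```text
clock: 15.45
position: [0.6561, -0.1389, 0.0744]
ee_rot: [-0.007, 1.0, -0.013, 0.026]
ft_force: [-0.3, -0.5, 0.2]
grip_width: 0.999
```

```bash
python3 -c "
from h import *
st(.645,-.138,.031);rim(.643,-.139,.031)"
```

```text
pos [ 0.6561 -0.1389  0.0744] rot [-0.007  1.    -0.013  0.026] f [-0.3 -0.5  0.2] t 15.45 w 0.999 j [-0.262  0.559  0.533  1.58  -0.302  1.03   1.93 ]
spool low [ 6.459e-01 -1.397e-01  2.360e-02  3.910e-02  6.400e+01] high [ 6.46e-01 -1.38e-01  2.52e-02  5.81e-02  6.50e+01]
[ 7 11 24 15 17 13 26 28 16 14  9  7  4  8  9  6  6]
```

apply_moves([
  [0, 0, -0.03, 0, -1],
  [0, 0, -0.04, 0, -1],
  [0, 0, -0.04, 0, -1],
  [0, 0, 0, 0, -1],
])

```text
clock: 15.88
position: [0.6483, -0.1361, 0.1848]
ee_rot: [-0.007, 1.0, -0.013, 0.022]
ft_force: [0.7, -0.5, 0.8]
grip_width: 0.999
```

apply_moves([
  [0.034, 0.01, 0, 0, -1],
  [0.034, 0.01, 0, 0, -1],
  [0.034, 0.01, 0, 0, -1],
  [0.034, 0.01, 0, 0, -1],
  [0, 0, 0, 0, -1],
])

```text
clock: 16.3
position: [0.5074, -0.0981, 0.1744]
ee_rot: [-0.007, 1.0, -0.015, 0.021]
ft_force: [0.7, 0.1, -0.7]
grip_width: 1.003
```

```bash
python3 -c "
from h import *
st()
print(fit(361,156,25,.095,.125))"
```

```text
pos [ 0.5074 -0.0981  0.1744] rot [-0.007  1.    -0.015  0.021] f [ 0.7  0.1 -0.7] t 16.3 w 1.003 j [-0.475  0.096  0.598  1.888 -0.033  1.129  1.718]
[ 6.501e-01 -1.385e-01  6.475e-01 -1.372e-01  6.230e-02  1.130e-01
  7.010e+02]
```

apply_moves([
  [0.032, 0.01, 0, 0, -1],
  [0, 0, 0, 0, -1],
  [0.001, 0.001, 0.03, 0, -1],
  [0.001, 0.001, 0.03, 0, -1],
  [0, 0, 0, 0, -1],
])

```text
clock: 16.77
position: [0.48, -0.0882, 0.1125]
ee_rot: [-0.007, 1.0, -0.014, 0.025]
ft_force: [-0.5, -0.4, -0.4]
grip_width: 0.998
```

apply_moves([
  [0.002, 0, 0.03, 0, -1],
  [0.002, 0.001, 0.025, 0, -1],
  [0, 0, 0, 0, -1],
])

```text
clock: 17.02
position: [0.4828, -0.09, 0.0591]
ee_rot: [-0.007, 0.999, -0.015, 0.027]
ft_force: [-1.3, 0.4, -0.0]
grip_width: 0.999
```

apply_moves([
  [0.002, 0.001, 0.022, 0, -1],
  [0, 0, 0, 0, -1],
])

```text
clock: 17.18
position: [0.4844, -0.0904, 0.0392]
ee_rot: [-0.006, 0.999, -0.015, 0.028]
ft_force: [-2.0, -0.2, -1.3]
grip_width: 1.003
```

apply_moves([
  [0.007, 0, 0.008, 0, -1],
  [0, 0, 0, 0, -1],
])

```text
clock: 17.35
position: [0.4799, -0.0913, 0.0337]
ee_rot: [-0.006, 0.999, -0.016, 0.029]
ft_force: [-1.1, 0.2, -0.4]
grip_width: 1.002
```

apply_moves([
  [0, 0, 0, 0, 0],
  [0, 0, 0, 0, 0.2],
  [0, 0, 0, 0, 0.4],
  [0, 0, 0, 0, 1],
  [0, 0, 0, 0, 1],
], squeeze=50)

```text
clock: 17.77
position: [0.483, -0.0914, 0.0389]
ee_rot: [-0.006, 0.999, -0.015, 0.032]
ft_force: [-0.3, -0.4, -3.7]
grip_width: 0.557
```

apply_moves([
  [0, 0, 0, 0, 1],
  [0, 0, -0.03, 0, 1],
  [0, 0, -0.03, 0, 1],
  [0, 0, -0.03, 0, 1],
  [0, 0, 0, 0, 1],
])

```text
clock: 18.18
position: [0.4742, -0.0891, 0.1298]
ee_rot: [-0.006, 0.999, -0.016, 0.029]
ft_force: [1.5, 0.3, -2.1]
grip_width: 0.553
```

```bash
python3 -c "
from h import *
o=manip.get_obs()['position'];st(o[0]-.002,o[1],.025)"
```

```text
pos [ 0.4742 -0.0891  0.1298] rot [-0.006  0.999 -0.016  0.029] f [ 1.5  0.3 -2.1] t 18.1833 w 0.553 j [-0.511  0.047  0.603  2.032  0.     1.011  1.673]
spool low [ 4.686e-01 -8.990e-02  2.130e-02  9.920e-02  4.000e+01] high [ 4.682e-01 -8.970e-02  2.140e-02  1.142e-01  4.500e+01]
```

apply_moves([
  [0, 0.038, -0.004, 0, 1],
  [0, 0.038, -0.004, 0, 1],
  [0, 0.038, -0.004, 0, 1],
  [0, 0.038, -0.004, 0, 1],
  [0, 0, 0, 0, 1],
])

```text
clock: 18.65
position: [0.4684, 0.0672, 0.1346]
ee_rot: [-0.002, 1.0, -0.016, 0.026]
ft_force: [0.3, 0.2, -3.6]
grip_width: 0.557
```

apply_moves([
  [-0.036, 0.003, -0.001, 0, 1],
  [-0.036, 0.003, -0.001, 0, 1],
  [-0.036, 0.002, -0.001, 0, 1],
  [-0.036, 0, -0.001, 0, 1],
  [0, 0, 0, 0, 1],
])

```text
clock: 19.07
position: [0.6098, 0.0811, 0.1335]
ee_rot: [-0.009, 1.0, -0.016, 0.018]
ft_force: [-0.8, 0.3, -3.1]
grip_width: 0.553
```

```bash
python3 -c "
from h import *
o=manip.get_obs()['position'];st(o[0]-.002,o[1],.025)"
```

```text
pos [0.6098 0.0811 0.1335] rot [-0.009  1.    -0.016  0.018] f [-0.8  0.3 -3.1] t 19.0667 w 0.553 j [-0.602  0.379  0.466  1.662 -0.144  1.112  1.483]
spool low [6.034e-01 8.070e-02 2.120e-02 1.037e-01 3.600e+01] high [6.035e-01 8.050e-02 2.090e-02 1.191e-01 3.900e+01]
```

apply_moves([
  [-0.037, -0.01, 0, 0, 1],
  [0, 0, 0, 0, 1],
  [0, 0, 0.03, 0, 1],
  [0, 0, 0.015, 0, 1],
  [0, 0, 0, 0, 1],
])

```text
clock: 19.53
position: [0.6383, 0.0663, 0.0751]
ee_rot: [-0.008, 1.0, -0.019, 0.006]
ft_force: [0.4, -0.1, -3.2]
grip_width: 0.555
```

```bash
python3 -c "
from h import *
o=manip.get_obs()['position'];st(o[0]-.004,o[1],.025)"
```

```text
pos [0.6383 0.0663 0.0751] rot [-0.008  1.    -0.019  0.006] f [ 0.4 -0.1 -3.2] t 19.5333 w 0.555 j [-0.537  0.515  0.45   1.614 -0.203  1.057  1.546]
spool low [ 0.6379  0.0679  0.0258  0.0461 15.    ] high [6.331e-01 6.620e-02 2.150e-02 6.190e-02 2.700e+01]
```

apply_moves([
  [-0.01, 0.003, 0.006, 0, 1],
  [0, 0, 0, 0, 1],
])

```text
clock: 19.75
position: [0.6472, 0.069, 0.0705]
ee_rot: [-0.008, 1.0, -0.019, 0.006]
ft_force: [-0.2, 0.4, -2.7]
grip_width: 0.56
```

```bash
python3 -c "
from h import *
o=manip.get_obs()['position'];st(o[0]-.005,o[1],.025)
a,_=snap('side')
c=cv2.resize(a[140:230,290:370],(533,600),interpolation=2)
cv2.imwrite('pics/g5.png',c[...,::-1])"
```

```text
pos [0.6472 0.069  0.0705] rot [-0.008  1.    -0.019  0.006] f [-0.2  0.4 -2.7] t 19.75 w 0.56 j [-0.53   0.54   0.446  1.589 -0.211  1.06   1.548]
spool low [0.6534 0.0716 0.0334 0.0425 7.    ] high [ 0.6418  0.0666  0.0203  0.0582 20.    ]
```

View pics/g5.png

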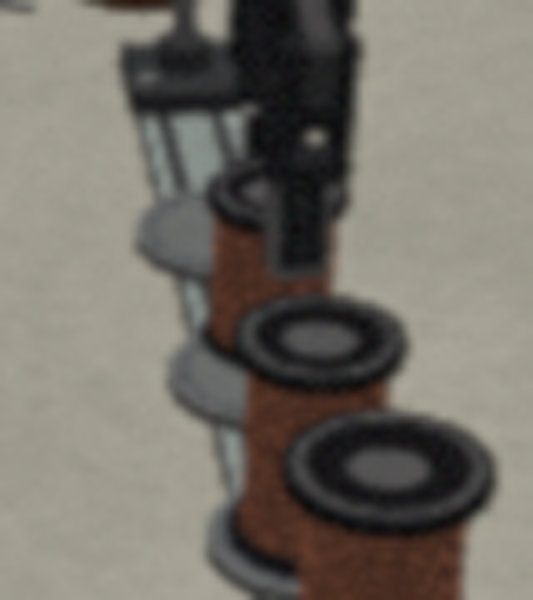

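apply_moves([
  [0.002, 0.001, 0.008, 0, 1],
  [0, 0, 0, 0, 1],
])

```text
clock: 20.02
position: [0.6453, 0.0689, 0.0654]
ee_rot: [-0.007, 1.0, -0.019, 0.008]
ft_force: [-0.8, 0.9, -3.9]
grip_width: 0.557
```

apply_moves([
  [0.003, 0.001, 0.008, 0, 1],
  [0, 0, 0, 0, 1],
])

```text
clock: 20.18
position: [0.6429, 0.0693, 0.0584]
ee_rot: [-0.007, 1.0, -0.018, 0.009]
ft_force: [-1.3, -0.4, -3.6]
grip_width: 0.554
```

apply_moves([
  [-0.004, 0, 0.006, 0, 1],
  [0, 0, 0, 0, 1],
])

```text
clock: 20.35
position: [0.6482, 0.0686, 0.0559]
ee_rot: [-0.007, 1.0, -0.018, 0.011]
ft_force: [-0.8, -0.5, -3.2]
grip_width: 0.559
```

```bash
python3 -c "
from h import *
o=manip.get_obs()['position'];st()
_,d=snap('side');P=cloud('side',d)
m=(d>0)&(np.hypot(P[...,0]-.642,P[...,1]-.069)<.036)&(P[...,2]>.018)
q=P[m];print(np.histogram(q[:,2],np.arange(.018,.09,.003)))
f=q[(q[:,2]>.072)&(q[:,2]<.09)];print(f[:,0].min(),f[:,0].max())"
```

```text
pos [0.6482 0.0686 0.0559] rot [-0.007  1.    -0.018  0.011] f [-0.8 -0.5 -3.2] t 20.35 w 0.559 j [-0.527  0.551  0.441  1.606 -0.22   1.022  1.552]
(array([37, 19, 15, 13, 10,  4,  7,  7,  2,  7,  5,  4,  8,  6, 12, 12, 11,
       17, 14,  9, 26, 74, 12]), array([0.018, 0.021, 0.024, 0.027, 0.03 , 0.033, 0.036, 0.039, 0.042,
       0.045, 0.048, 0.051, 0.054, 0.057, 0.06 , 0.063, 0.066, 0.069,
       0.072, 0.075, 0.078, 0.081, 0.084, 0.087]))
0.6170345515006493 0.6646534915186888
```

apply_moves([
  [0.003, 0.001, 0.007, 0, 1],
  [0, 0, 0, 0, 1],
])

```text
clock: 20.57
position: [0.6479, 0.0702, 0.054]
ee_rot: [-0.007, 1.0, -0.017, 0.014]
ft_force: [-0.5, -0.1, -2.4]
grip_width: 0.559
```

apply_moves([
  [0, 0, 0, 0, 0],
  [0, 0, 0, 0, -0.2],
  [0, 0, 0, 0, -0.5],
  [0, 0, 0, 0, -1],
  [0, 0, 0, 0, -1],
])

```text
clock: 20.98
position: [0.6476, 0.0712, 0.0528]
ee_rot: [-0.007, 1.0, -0.016, 0.014]
ft_force: [-0.9, 0.4, 0.1]
grip_width: 0.985
```

apply_moves([
  [0, 0, -0.03, 0, -1],
  [0, 0, -0.04, 0, -1],
  [0, 0, -0.04, 0, -1],
  [0, 0, 0, 0, -1],
])

```text
clock: 21.32
position: [0.6422, 0.0744, 0.1626]
ee_rot: [-0.007, 1.0, -0.018, 0.01]
ft_force: [1.1, 0.7, 1.0]
grip_width: 0.999
```

apply_moves([
  [0.036, -0.01, 0, 0, -1],
  [0.036, -0.01, 0, 0, -1],
  [0.036, -0.01, 0, 0, -1],
  [0.036, -0.01, 0, 0, -1],
  [0.015, -0.036, 0, 0, -1],
])

```text
clock: 21.73
position: [0.4822, 0.0011, 0.1585]
ee_rot: [-0.013, 1.0, -0.019, 0.01]
ft_force: [2.4, -0.8, 0.0]
grip_width: 0.998
```

apply_moves([
  [0.005, -0.04, 0, 0, -1],
  [0.005, -0.04, 0, 0, -1],
  [0, 0, 0, 0, -1],
])

```text
clock: 21.98
position: [0.4694, -0.0859, 0.1612]
ee_rot: [-0.012, 1.0, -0.017, 0.011]
ft_force: [-0.3, -0.8, 0.5]
grip_width: 0.996
```

```bash
python3 -c "
from h import *
st();print(fit(259,158,24,.07,.09));print(fit(292,247,16,.012,.028))"
```

```text
pos [ 0.4694 -0.0859  0.1612] rot [-0.012  1.    -0.017  0.011] f [-0.3 -0.8  0.5] t 21.9833 w 0.996 j [-0.53   0.021  0.606  1.98   0.023  1.12   1.661]
[6.385e-01 7.300e-02 6.386e-01 7.320e-02 5.040e-02 8.120e-02 5.210e+02]
[4.579e-01 5.000e-03 4.582e-01 4.100e-03 4.640e-02 2.050e-02 3.030e+02]
```

apply_moves([
  [0.012, -0.038, 0, 0, -1],
  [0.012, -0.038, 0, 0, -1],
  [0.012, -0.038, 0, 0, -1],
  [0.012, -0.038, 0, 0, -1],
  [0.006, -0.02, 0, 0, -1],
])

```text
clock: 22.5
position: [0.4262, -0.2485, 0.1651]
ee_rot: [-0.024, 0.999, -0.016, 0.012]
ft_force: [0.3, -0.2, 1.2]
grip_width: 1.0
```

apply_moves([
  [0, 0, 0, 0, -1],
])

```text
clock: 22.58
position: [0.4254, -0.2517, 0.1653]
ee_rot: [-0.023, 1.0, -0.017, 0.012]
ft_force: [-0.6, -0.2, 1.0]
grip_width: 1.001
```

apply_moves([
  [0.013, -0.021, 0, 1.3, -1],
  [0, 0, 0, 1.3, -1],
  [0, 0, 0.035, 0, -1],
  [0, 0, 0.035, 0, -1],
  [0, 0, 0, 0, -1],
])

```text
clock: 23.0
position: [0.4208, -0.2722, 0.0947]
ee_rot: [-0.001, 1.0, -0.017, 0.014]
ft_force: [-1.7, 1.2, -0.5]
grip_width: 0.997
```

apply_moves([
  [0.01, -0.004, 0.0, 0, -1],
  [0, 0, 0.03, 0, -1],
  [0, 0, 0.02, 0, -1],
  [0, 0, 0, 0, -1],
])

```text
clock: 23.33
position: [0.4145, -0.276, 0.0475]
ee_rot: [-0.004, 1.0, -0.018, 0.015]
ft_force: [-1.0, -0.2, 0.3]
grip_width: 1.001
```

apply_moves([
  [0.005, 0, 0.015, 0, -1],
  [0.002, 0, 0.016, 0, -1],
  [0, 0, 0, 0, -1],
])

```text
clock: 23.58
position: [0.411, -0.2768, 0.0211]
ee_rot: [-0.005, 1.0, -0.018, 0.018]
ft_force: [-1.4, 0.2, -1.3]
grip_width: 1.0
```

```bash
python3 -c "
from h import *
st();snap('wrist','w5.png')"
```

```text
pos [ 0.411  -0.2768  0.0211] rot [-0.005  1.    -0.018  0.018] f [-1.4  0.2 -1.3] t 23.5833 w 1.0 j [-0.179  0.318  0.754  2.083 -0.288  0.795  2.325]
```

View pics/w5.png

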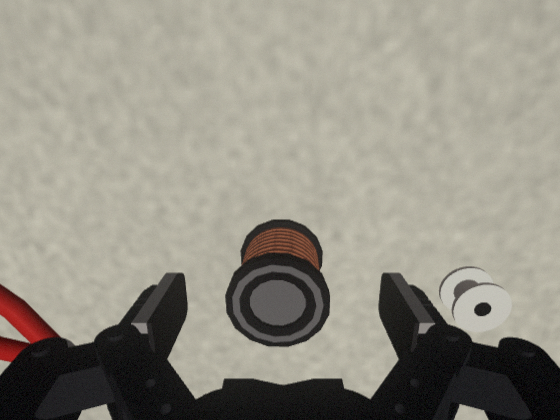

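apply_moves([
  [0.001, 0, 0.009, 0, -1],
  [0, 0, 0, 0, -1],
  [0, 0, 0, 0, 0],
  [0, 0, 0, 0, 0.2],
  [0, 0, 0, 0, 0.4],
], squeeze=40)

```text
clock: 24.05
position: [0.4149, -0.2782, 0.0189]
ee_rot: [-0.006, 1.0, -0.018, 0.022]
ft_force: [0.1, 0.1, 0.3]
grip_width: 0.6
```

apply_moves([
  [0, 0, 0, 0, 1],
  [0, 0, 0, 0, 1],
  [0, 0, 0, 0, 1],
  [0, 0, 0, 0, 1],
])

```text
clock: 24.38
position: [0.4151, -0.2782, 0.0197]
ee_rot: [-0.006, 1.0, -0.018, 0.022]
ft_force: [0.3, 0.2, -2.0]
grip_width: 0.495
```

apply_moves([
  [0, 0, -0.03, 0, 1],
  [0, 0, -0.035, 0, 1],
  [0, 0, -0.035, 0, 1],
  [0, 0, -0.02, 0, 1],
  [0, 0, 0, 0, 1],
])

```text
clock: 24.8
position: [0.4064, -0.2734, 0.1412]
ee_rot: [-0.005, 1.0, -0.018, 0.017]
ft_force: [0.6, 0.3, -2.1]
grip_width: 0.493
```

```bash
python3 -c "
from h import *
o=manip.get_obs()['position'];st(o[0]-.002,o[1],.022)"
```

```text
pos [ 0.4064 -0.2734  0.1412] rot [-0.005  1.    -0.018  0.017] f [ 0.6  0.3 -2.1] t 24.8 w 0.493 j [-0.318  0.066  0.846  2.    -0.041  1.049  2.126]
spool low [ 0.4017 -0.2741  0.0184  0.1279 16.    ] high [ 0.4011 -0.2751  0.0176  0.1322 16.    ]
```

apply_moves([
  [-0.012, 0.038, -0.002, 0, 1],
  [-0.012, 0.038, -0.002, 0, 1],
  [-0.012, 0.038, -0.002, 0, 1],
  [-0.012, 0.038, -0.002, 0, 1],
  [-0.012, 0.038, -0.002, 0, 1],
])

```text
clock: 25.27
position: [0.4609, -0.0838, 0.1391]
ee_rot: [0.003, 1.0, -0.019, 0.014]
ft_force: [1.1, -0.5, -1.3]
grip_width: 0.487
```

apply_moves([
  [0, 0.04, -0.001, 0, 1],
  [0, 0.04, -0.001, 0, 1],
  [0, 0.04, -0.001, 0, 1],
  [0, 0.04, -0.001, 0, 1],
  [0, 0.04, -0.001, 0, 1],
])

```text
clock: 25.68
position: [0.4581, 0.1242, 0.1281]
ee_rot: [0.003, 1.0, -0.02, 0.01]
ft_force: [1.0, -0.1, -2.1]
grip_width: 0.489
```

apply_moves([
  [0, 0.02, 0, 0, 1],
  [0, 0, 0, 0, 1],
])

```text
clock: 25.85
position: [0.4549, 0.1539, 0.123]
ee_rot: [-0.003, 1.0, -0.02, 0.007]
ft_force: [-0.2, 0.3, -3.0]
grip_width: 0.495
```

apply_moves([
  [-0.037, 0.005, 0, 0, 1],
  [-0.037, 0.005, 0, 0, 1],
  [-0.037, 0.004, 0, 0, 1],
  [-0.037, 0.003, 0, 0, 1],
  [-0.03, 0, 0, 0, 1],
])

```text
clock: 26.27
position: [0.6272, 0.1739, 0.1097]
ee_rot: [-0.008, 1.0, -0.021, -0.004]
ft_force: [0.1, 0.2, -1.1]
grip_width: 0.491
```

apply_moves([
  [0, 0, 0, 0, 1],
])

```text
clock: 26.35
position: [0.6307, 0.1719, 0.1063]
ee_rot: [-0.007, 1.0, -0.022, -0.004]
ft_force: [-1.2, -0.7, -2.3]
grip_width: 0.49
```

```bash
python3 -c "
from h import *
o=manip.get_obs()['position'];st(o[0]-.004,o[1],.022)"
```

```text
pos [0.6307 0.1719 0.1063] rot [-0.007  1.    -0.022 -0.004] f [-1.2 -0.7 -2.3] t 26.35 w 0.49 j [-0.663  0.521  0.419  1.524 -0.179  1.161  1.366]
spool low [ 0.6243  0.1708  0.018   0.0929 12.    ] high [0.6249 0.1715 0.0186 0.0977 6.    ]
```

apply_moves([
  [-0.016, 0.003, 0.01, 0, 1],
  [0, 0, 0.025, 0, 1],
  [0, 0, 0, 0, 1],
])

```text
clock: 26.65
position: [0.642, 0.1706, 0.0644]
ee_rot: [-0.006, 1.0, -0.023, -0.009]
ft_force: [-1.9, 0.0, -3.7]
grip_width: 0.493
```

```bash
python3 -c "
from h import *
o=manip.get_obs()['position'];st(o[0]-.004,o[1],.022)
_,d=snap('side');P=cloud('side',d)
q=P[(d>0)&(np.hypot(P[...,0]-.641,P[...,1]-.174)<.034)&(P[...,2]>.018)&(P[...,2]<.12)]
print(np.histogram(q[:,2],np.arange(.018,.11,.004)))"
```

```text
pos [0.642  0.1706 0.0644] rot [-0.006  1.    -0.023 -0.009] f [-1.9  0.  -3.7] t 26.65 w 0.493 j [-0.638  0.593  0.405  1.514 -0.204  1.111  1.383]
spool low [ 0.6359  0.1695  0.0184  0.052  14.    ] high [0.6375 0.1733 0.0217 0.0583 8.    ]
(array([56,  6,  0,  0,  0,  0,  0, 11, 31, 19, 22, 14, 11, 22, 15, 13, 14,
       27, 36, 13, 11, 12]), array([0.018, 0.022, 0.026, 0.03 , 0.034, 0.038, 0.042, 0.046, 0.05 ,
       0.054, 0.058, 0.062, 0.066, 0.07 , 0.074, 0.078, 0.082, 0.086,
       0.09 , 0.094, 0.098, 0.102, 0.106]))
```

apply_moves([
  [-0.004, 0.005, 0.01, 0, 1],
  [0, 0, 0, 0, 1],
])

```text
clock: 26.92
position: [0.6484, 0.1766, 0.0606]
ee_rot: [-0.006, 1.0, -0.021, -0.005]
ft_force: [-1.1, 1.3, -3.1]
grip_width: 0.487
```

apply_moves([
  [0.001, 0.001, 0.01, 0, 1],
  [0, 0, 0, 0, 1],
])

```text
clock: 27.08
position: [0.6476, 0.1781, 0.0513]
ee_rot: [-0.006, 1.0, -0.021, -0.004]
ft_force: [-0.5, 0.4, -2.7]
grip_width: 0.492
```

```bash
python3 -c "
from h import *
o=manip.get_obs()['position'];st()
_,d=snap('side');P=cloud('side',d)
q=P[(d>0)&(np.hypot(P[...,0]-.641,P[...,1]-.174)<.034)&(P[...,2]>.018)&(P[...,2]<.12)]
print(np.histogram(q[:,2],np.arange(.018,.078,.002))[0])
for lo,hi in((.03,.04),(.04,.055)):
  s=q[(q[:,2]>lo)&(q[:,2]<hi)];print(len(s),s[:,0].min(),s[:,0].max(),s[:,1].min())"
```

```text
pos [0.6476 0.1781 0.0513] rot [-0.006  1.    -0.021 -0.004] f [-0.5  0.4 -2.7] t 27.0833 w 0.492 j [-0.639  0.615  0.398  1.51  -0.213  1.084  1.381]
[26 25  4  0  0  0  0  2  3  7  3  3  5  5  9  5  5  6  9  7 12  7 10 13
  8  9 13 22 31]
15 0.6197630604757844 0.6624778479840734 0.16419882376439543
41 0.6224800299089889 0.6574574929135615 0.15073587655445841
```

apply_moves([
  [0.002, -0.003, 0.009, 0, 1],
  [0, 0, 0, 0, 1],
])

```text
clock: 27.3
position: [0.6468, 0.1746, 0.0441]
ee_rot: [-0.007, 1.0, -0.02, -0.002]
ft_force: [-1.4, -1.1, -2.0]
grip_width: 0.493
```

apply_moves([
  [0, 0, 0.006, 0, 1],
  [0, 0, 0, 0, 1],
])

```text
clock: 27.47
position: [0.6476, 0.1743, 0.0398]
ee_rot: [-0.006, 1.0, -0.02, -0.001]
ft_force: [-0.5, 0.2, -2.8]
grip_width: 0.488
```

```bash
python3 -c "
from h import *
_,d=snap('side');P=cloud('side',d);st()
q=P[(d>0)&(np.hypot(P[...,0]-.641,P[...,1]-.174)<.034)&(P[...,2]>.018)&(P[...,2]<.12)]
print(np.histogram(q[:,2],np.arange(.018,.078,.002))[0])
s=q[(q[:,2]>.024)&(q[:,2]<.030)];print(len(s),s[:,0].min(),s[:,0].max())"
```

```text
pos [0.6478 0.1744 0.0401] rot [-0.006  1.    -0.019 -0.001] f [-0.3  0.4 -1.9] t 27.5167 w 0.485 j [-0.633  0.621  0.395  1.526 -0.218  1.055  1.389]
[17 26  4  1  4  0  1  1  2  2  1  3  5  2  6  2  8  5  7  7  4  6 20 26
 20  9  7  8  4]
5 0.6196409928452413 0.6224644241679541
```

apply_moves([
  [0.002, 0, 0.006, 0, 1],
  [0, 0, 0, 0, 1],
])

```text
clock: 27.68
position: [0.6476, 0.176, 0.0383]
ee_rot: [-0.007, 1.0, -0.018, 0.001]
ft_force: [1.4, -0.3, -2.1]
grip_width: 0.491
```

apply_moves([
  [0, 0, 0, 0, 0],
  [0, 0, 0, 0, -0.2],
  [0, 0, 0, 0, -0.5],
  [0, 0, 0, 0, -1],
  [0, 0, 0, 0, -1],
])

```text
clock: 28.1
position: [0.6481, 0.1759, 0.0382]
ee_rot: [-0.006, 1.0, -0.017, 0.002]
ft_force: [-0.2, 0.2, 0.8]
grip_width: 0.986
```

apply_moves([
  [0, 0, -0.03, 0, -1],
  [0, 0, -0.04, 0, -1],
  [0, 0, -0.04, 0, -1],
  [0, 0, -0.03, 0, -1],
  [0, 0, 0, 0, -1],
])

```text
clock: 28.52
position: [0.6452, 0.1797, 0.1795]
ee_rot: [-0.006, 1.0, -0.019, -0.002]
ft_force: [0.2, -0.5, 0.5]
grip_width: 0.999
```

apply_moves([
  [0.038, 0, 0, 0, -1],
  [0.038, 0, 0, 0, -1],
  [0.038, 0, 0, 0, -1],
  [0.038, 0, 0, 0, -1],
  [0.02, 0, 0, 0, -1],
])

```text
clock: 28.93
position: [0.4712, 0.1758, 0.1764]
ee_rot: [-0.005, 1.0, -0.022, -0.001]
ft_force: [-0.4, 0.6, 0.1]
grip_width: 1.002
```

```bash
python3 -c "
from h import *
st()
for n,a in dict(a=(208,159,22,.055,.075),b=(259,158,24,.07,.09),c=(311,157,24,.088,.106),d=(361,156,26,.104,.122),coil=(292,247,16,.012,.028)).items(): print(n,fit(*a))
P=cloud('top',snap('top','tend.png')[1]);print('post',P[150:172,132:154].reshape(-1,3)[:,:2].mean(0));snap('side','send.png')"
```

```text
pos [0.4712 0.1758 0.1764] rot [-0.005  1.    -0.022 -0.001] f [-0.4  0.6  0.1] t 28.9333 w 1.002 j [-0.86   0.112  0.415  1.858 -0.006  1.202  1.136]
a [6.409e-01 1.776e-01 6.414e-01 1.777e-01 4.430e-02 6.490e-02 3.880e+02]
b [6.385e-01 7.290e-02 6.387e-01 7.310e-02 5.030e-02 8.100e-02 5.190e+02]
c [ 6.43e-01 -3.63e-02  6.43e-01 -3.63e-02  5.59e-02  9.71e-02  6.75e+02]
d [ 6.466e-01 -1.372e-01  6.475e-01 -1.376e-01  6.290e-02  1.129e-01
  8.510e+02]
coil [4.581e-01 3.900e-03 4.583e-01 4.000e-03 4.640e-02 2.010e-02 3.220e+02]
post [0.62481313 0.28195105]
```

View pics/send.png

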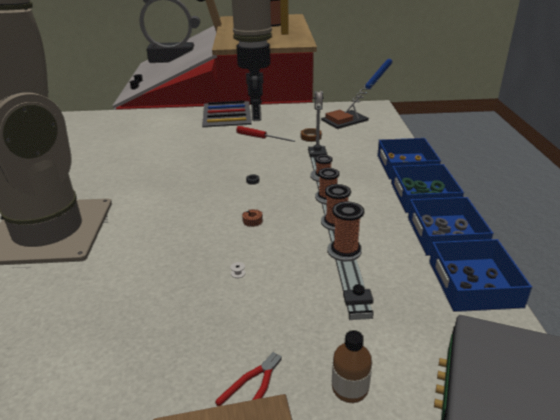

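```bash
python3 -c "
from h import *
print(workorder.hand_in())"
```

```text
the job is handed in; nothing more can be done
None
```

All four spools stand flat over the pins of their plates in height order, and I handed the job in at about 29 s of the 102 s allowed. The hand-in itself gave no verdict.

| Item | Distance from its plate's pin (limit 12 mm) | Height of top | Height if seated flat |
|---|---|---|---|
| spool_a (shortest, next to the guide post) | about 3 mm | 64.9 mm | 65 mm |
| spool_b | about 5 mm | 81.0 mm | 81 mm |
| spool_c | under 1 mm | 97.1 mm | 97 mm |
| spool_d (tallest, farthest from the post) | about 4 mm | 112.9 mm | 113 mm |

- **Coil:** it is where it started, within 0.2 mm by the top camera.
- **Robot:** it is clear of everything with the gripper open, and the last side picture shows all four spools upright.
- **Guide-post distance:** my last automatic reading of the post's position was averaged over the wrong patch and is not usable. I judged the order from the pictures and the plate positions instead.
- **Along the way:** the tool picked up a few hundredths of a radian of tilt, small downward steps were often not reached, and spools b and d were let go one to two millimetres above their plates. The top-camera readings above, taken after release, show they settled flat.

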